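# Seat the comb hook in the bench slat board

## Task

Put the orange hook into the groove of the grey slat board: with the hook tilted, slip its tongue in under the board's metal lip, then rotate it down until it stands upright and square to the groove with its foot flat on the groove's floor, and let go. Leave the teal hook where it is.

Things in the scene. Friction and masses are not known exactly. Their poses are not given: they have to be found in the camera images.
- orange_hook: Orange slat hook, 0.1-0.2 kg, stands upright on its foot. Origin: foot's underside, below the blade's middle; z up, x from tongue to peg. Foot 6 mm thick, 44 wide (y), x = -40 (tongue tip) to +28 (heel). Blade 12 mm thick (x), 36 wide (y), up to z = 120: pinch its top across the 12. Steel peg 8 mm thick on the blade's +x side, z = 46, upturned end to x = 50, z = 60; the tongue is opposite.
- orange_hook_tongue (a point): Tip of the orange hook's tongue: middle of its end edge, at the foot's underside (hook frame -40, 0, 0 mm). The 68 mm foot is too long to drop flat through the board's 56 mm mouth: with the heel raised 20 to 25 degrees the tongue slips under the lip, then the heel swings down inside the plain wall. Seated, hook origin lies at board x = -20 to 0 mm, hook x along board x.
- board: Fixed grey slat board 150 (x) by 200 (y) by 34 mm high. Origin: centre of underside; z up. Dark groove along y, closed at y = +-90, floor at z = 8; mouth from x = -28 (edge of the aluminium lip, the side away from the robot) to x = +28 (plain wall; deck top z = 34). Lip z = 28 to 34 over a hollow, z = 8 to 28, x = -60 to -28. Anywhere along the groove will do.
- teal_hook: A hook of the same shape, size and frame in teal, standing upright on the bench. Not to be used.
There are look-alikes about, which are no part of the job. Of the things that look like the orange_hook, take the one that is nearest to the robot's base at the start.

How it is judged:
By the outcome, as a careful person would: the job done as asked, in the order asked, and still so for the second after the job is handed in, with the robot touching nothing.
It also fails if it takes over 42 s, if anything falls off the work surface, if the arm or the gripper's body presses on something with over 40 N, if the wrist force passes 120 N, or if a joint passes its speed limit or range.

## Robot

A 6-joint arm with a two-finger parallel gripper is mounted at the origin on the work surface. World frame = base frame: x ahead of the robot, y to its left, z up, the work surface at z = 0. Lengths are in m, angles in rad, forces in N, time in s.
With the tool pointing down it reaches from about 0.35 to 1 m from the base axis. Payload 7.1 kg.
Tool frame: the origin (TCP) lies between the finger pads; the fingertips stand 11 mm ahead of it and the grasp point (between the pads) lies 8 mm behind it; z points along the fingers, y is the line along which they close (so a half turn about z gives the same grasp; the last joint's range is limited). The gripper opens to 85 mm and grips with 20 to 120 N. Pads are 22 mm wide; open, the fingers measure 114 mm over their backs; the gripper's body (76 mm by 85 mm) begins 54 mm behind the grasp point. The pads swing forward as they close: fully open they stand 13 mm farther back than shut.
Start: joints at [-1.236, 0.423, 1.63, -0, 1.089, -0.019], TCP at [0.217, -0.586, 0.242] pointing down, gripper open.
Joint ranges: [-3, 3], [-0.9, 2.11], [0.09, 2.58], [-1.31, 4.45], [0.11, 2.69], [-2.54, 2.54]. Speed limits (rad/s): [2.39, 2.39, 3.01, 3.14, 3.14, 3.14].

## Interface

Orientations are given as a 3x3 rotation matrix whose columns are the frame's x, y, z axes.
In Python, from station import readout, cams, arm gives the robot as it stands.
- The arm moves only by the tool send_rows, never from a script. Its argument "motion" is a list that holds one entry, the list of rows, each a list of 4 numbers: the shift along the tool's x, y, z in m, then the turn about the tool's z in rad. In form: [[[x, y, z, spin], ...]]. A call has 1 to 8 rows; each row shifts and turns the commanded pose from where the row before left it, along the tool's axes as they then stand; what a row does not reach is not made up. A row lasts 1/10 s, in which the tool goes at most 50 mm and 8.59 degrees, less where a joint would pass 70% of its speed; a pose out of reach is approached as far as the arm can. A call with a gripper value outside its range is refused whole. "grip" is the finger opening in m, from 0 to 0.0854, set as the call begins (left out, the last holds). The fingers move at their own pace and stop on an object; "grip_force" is the grip in N (left out, the last holds). Time passes only in rows, so rows that do not move let the fingers close. It gives the time, the measured TCP pose, the force, the opening and the grip force at its end, in the units of the state.
- readout.get_obs(): the state, without advancing time (a new reading comes with each control period).
- cams.camera(name): name is "scene" or "top" or "wrist"; returns the picture (384x512x3 uint8, blue, green, red); there is no depth.
- cams.camera_params(name): a dict with "intrinsics" (3x3 intrinsics, pixels), "k1" (the pictures are not rectified: a ray, as slopes to the right and down, at radius r is drawn at 1 + k1 r^2 times it, then the intrinsics apply), "position" and "rotation" of the camera in the world. Camera axes: x right, y down, z forward; pixel columns grow to the right and rows downward; lengths in m; the calibration is good to about 2 mm. A picture is of the moment at which its call begins: read the wrist's pose just before it. camera_params takes no time and is no camera call; for the wrist camera it gives the pose at the moment of the call.
- arm.hand_in(): hands the job in; it is judged then, once.
The state is a dict: "clock": time; "q": joint angles; "joint_velocities": joint speeds; "joint_torque": joint torques, N m; "ee_pos": TCP position; "eef_rot": TCP orientation; "wrist_force": force on the tool from outside, world axes, zero at the start; "wrist_torque": the same for the moment, N m; "finger_gap": opening from 0.0 (shut) to 1.0 (fully open); "finger_force": force on a finger pad.
Only numpy, scipy, OpenCV 4.12 (cv2) and the standard library are available. Lean on these libraries where they do the work, as an engineer would, in place of code of your own. Each camera call takes 0.05 s, during which the arm holds its last target. There are 200 camera calls.

## Working session

There is one attempt and no reset: what is moved stays moved. The work goes in short steps, Python scripts to look and compute and a tool call to move; the robot and the scene stay as the last step left them, time stands still between calls to the robot, and variables do not carry over. Pictures are saved under pics/ and viewed, at most 10 in all, crops included, and the job is handed in when it is done.

Besides the shell and the picture viewer there is one more tool, called after "Request:" as name(argument=value, ...), one argument or row to a line, values as JSON. send_rows: Moves the arm, as the interface text tells. Its arguments: {"type":"object","properties":{"motion":{"type":"array"},"grip":{"type":"number"},"grip_force":{"type":"number"}},"required":["motion"]}

```bash
mkdir -p pics; ls; python3 - <<'E'
from station import readout,cams
import cv2,numpy as np
o=readout.get_obs();print(o)
for n in("scene","top"):
    im=cams.camera(n);cv2.imwrite(f"pics/{n}0.png",im);p=cams.camera_params(n);print(n,p)
a=cv2.imread("pics/scene0.png");b=cv2.imread("pics/top0.png")
cv2.imwrite("pics/both0.png",cv2.resize(np.vstack([a,b]),None,fx=.78,fy=.78))
E
```

```text
pics
{'clock': 0.0, 'q': array([-1.23599476e+00,  4.23852376e-01,  1.63072903e+00,  1.93432066e-05,
        1.08861484e+00, -1.90242710e-02]), 'joint_velocities': array([-0.00141964, -0.00019622,  0.00028655, -0.00098578,  0.00038344,
       -0.00193112]), 'joint_torque': array([ 8.25501938e-04, -5.57394361e+01, -2.81741488e+01, -1.56904234e-04,
        7.17255214e-03, -3.41797272e-05]), 'ee_pos': array([ 0.21638717, -0.58575198,  0.24152315]), 'eef_rot': array([[ 9.38057093e-01,  3.46480344e-01, -5.10726582e-04],
       [ 3.46480717e-01, -9.38055863e-01,  1.52018953e-03],
       [ 4.76257265e-05, -1.60298148e-03, -9.99998714e-01]]), 'wrist_force': array([-0.99238982,  0.39331572,  0.40114601]), 'wrist_torque': array([ 0.02468204, -0.01945368,  0.05414356]), 'finger_force': 0.0, 'finger_gap': 1.0036914448023053}
scene {'intrinsics': array([[471.80925316,   0.        , 256.41824768],
       [  0.        , 471.80925316, 196.37192097],
       [  0.        ,   0.        ,   1.        ]]), 'k1': -0.13801016289430454, 'position': array([ 1.03397197, -0.54446153,  1.30011664]), 'rotation': array([[ 6.46352034e-01,  6.54388328e-01, -3.92434663e-01],
       [ 7.63038902e-01, -5.54872587e-01,  3.31493660e-01],
       [-8.25654779e-04, -5.13704516e-01, -8.57966776e-01]])}
top {'intrinsics': array([[393.44188743,   0.        , 256.08877706],
       [  0.        , 393.44188743, 194.11344161],
       [  0.        ,   0.        ,   1.        ]]), 'k1': -0.07275873528537127, 'position': array([ 0.35960601, -0.05653114,  1.01157038]), 'rotation': array([[ 0.02616377, -0.99037862,  0.13588836],
       [-0.99908575, -0.03050364, -0.02995331],
       [ 0.03381021, -0.13498043, -0.99027125]])}
```

View pics/top0.png

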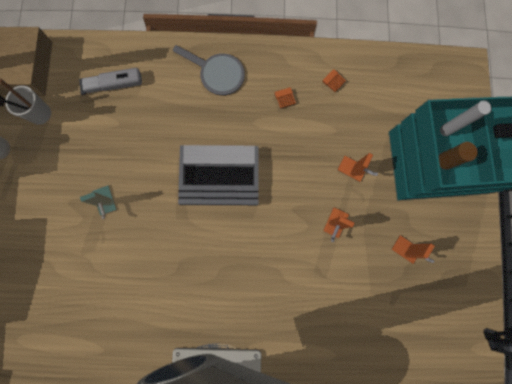

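View pics/scene0.png

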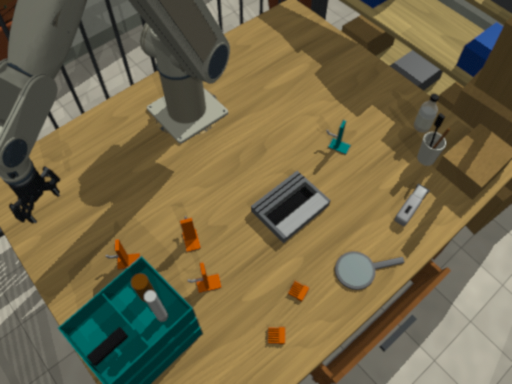

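Candidates for the orange hook (top picture): hooks at (338,222), (413,250) and (357,168), plus orange blocks at (286,98) and (334,79) with no blade or peg. The teal hook is at (100,200) and the board at (218,175). The base is near (217,365), so (338,222) looks nearest. I'll check it in a close crop and with numbers.

```bash
cat > h.py <<'E'
import cv2,numpy as np
from station import readout,cams
def ray(p,uv):
    K=p["intrinsics"];d=np.array([p["k1"],0,0,0,0.])
    s=cv2.undistortPoints(np.array([[uv]],float),K,d)[0,0]
    return np.array(p["position"]),p["rotation"]@np.array([s[0],s[1],1])
def plane(p,uv,z):
    o,d=ray(p,uv);return o+d*(z-o[2])/d[2]
def proj(p,X):
    R=p["rotation"].T;r,_=cv2.Rodrigues(R)
    return cv2.projectPoints(np.array(X,float).reshape(-1,3),r,-R@p["position"],p["intrinsics"],np.array([p["k1"],0,0,0,0.]))[0][:,0]
def tri(pa,a,pb,b):
    o1,d1=ray(pa,a);o2,d2=ray(pb,b)
    t=np.linalg.lstsq(np.c_[d1,-d2],o2-o1,rcond=None)[0]
    x,y=o1+d1*t[0],o2+d2*t[1];return (x+y)/2,np.linalg.norm(x-y)
E
python3 - <<'E'
from h import *
T=cams.camera_params("top");S=cams.camera_params("scene")
t=cv2.imread("pics/top0.png");s=cv2.imread("pics/scene0.png")
for uv in((338,222),(413,250),(357,168),(100,200),(218,175)):
    X=plane(T,uv,0.02);print(uv,X,np.hypot(*X[:2]),proj(S,X))
def crop(im,x,y,w,h,f):return cv2.resize(im[y:y+h,x:x+w],None,fx=f,fy=f,interpolation=cv2.INTER_CUBIC)
A=crop(t,310,195,60,50,6.5);B=crop(s,160,205,60,50,6.5);C=crop(t,170,135,100,83.3.__int__(),3.9);D=crop(s,240,165,100,83,3.9)
h=min(x.shape[0] for x in(A,B,C,D))
h=min(h,300);cv2.imwrite("pics/crop1.png",np.vstack([np.hstack([A[:h],B[:h]]),np.hstack([C[:h],D[:h]])]) )
E
```

```text
(338, 222) [ 0.43042619 -0.29709472  0.02      ] 0.5230028497913296 [[189.99009385 237.95802691]]
(413, 250) [ 0.36346433 -0.49277355  0.02      ] 0.6123169882441123 [[123.81405609 260.54955831]]
(357, 168) [ 0.57239581 -0.3476109   0.02      ] 0.669679253467009 [[205.1370729 282.2564535]]
(100, 200) [0.46842614 0.30885113 0.02      ] 0.5610811594322158 [[340.24620537 141.98383089]]
(218, 175) [0.54195657 0.01211963 0.02      ] 0.5420920630260037 [[290.83192149 204.93292435]]
```

View pics/crop1.png

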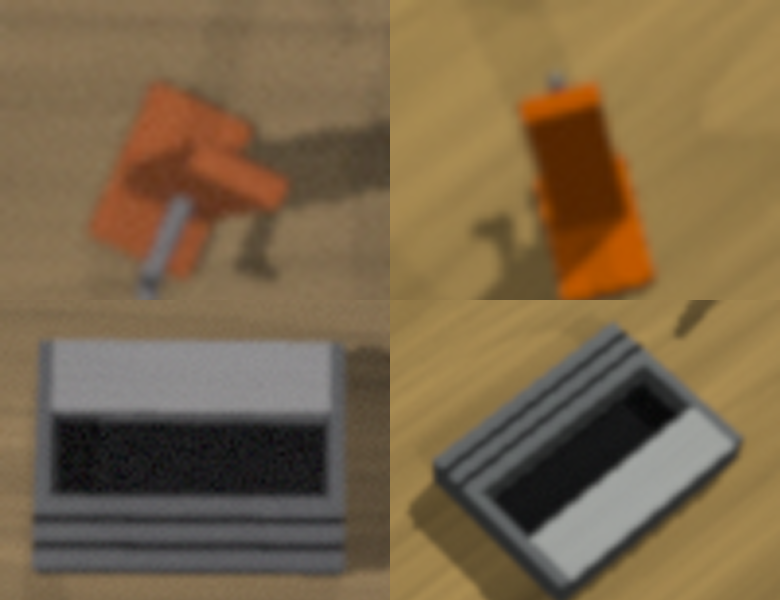

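The crop confirms it: the hook at (338,222) has a foot, a blade and a steel peg, with the peg toward the robot. The board's light lip (rows 145–164) is on the far side of the dark mouth (rows 164–185). The tool can't tilt, so I'll pinch the blade across its 36 mm width and let the hook pivot in the pads.

```bash
python3 - <<'E'
from h import *
np.set_printoptions(precision=4,suppress=True)
T=cams.camera_params("top");S=cams.camera_params("scene")
cA=lambda x,y:(310+(x+.5)/6.5-.5,195+(y+.5)/6.5-.5)
cB=lambda x,y:(160+(x-390+.5)/6.5-.5,205+(y+.5)/6.5-.5)
cC=lambda x,y:(170+(x+.5)/3.9-.5,135+(y-300+.5)/3.9-.5)
cD=lambda x,y:(240+(x-390+.5)/3.9-.5,165+(y-300+.5)/3.9-.5)
print("foot top");
F=[plane(T,cA(*c),.006) for c in((155,82),(255,128),(185,278),(90,235))]
for f in F:print(f)
ax=(F[2]+F[3]-F[0]-F[1]);print("yaw",np.degrees(np.arctan2(ax[1],ax[0])),np.linalg.norm(ax)/2, "origin",np.mean(F,0)[:2]+6e-3*ax[:2]/np.linalg.norm(ax))
P=[plane(T,cA(*c),.12) for c in((205,145),(288,182),(280,208),(190,170))];print("blade top T",np.mean(P,0),P[1]-P[0])
print("blade top S",plane(S,cB(562,104),.12))
print("board");
for c in((52,413),(328,413),(328,495),(50,495),(40,340),(345,340)):print(plane(T,cC(*c),.034))
print("scene mouth")
for c in((688,408),(533,533),(490,490),(640,375)):print(plane(S,cD(*c),.034))
print(readout.get_obs()["ee_pos"]);p=cams.camera_params("wrist");print(p["position"],p["rotation"],p["intrinsics"][0,0])
E
```

```text
foot top
[ 0.4695 -0.2885  0.006 ]
[ 0.4522 -0.3289  0.006 ]
[ 0.3919 -0.3006  0.006 ]
[ 0.408  -0.2625  0.006 ]
yaw 155.99752305389046 0.06671020884416519 origin [ 0.4249 -0.2927]
blade top T [ 0.4245 -0.2929  0.12  ] [-0.0123 -0.0298  0.    ]
blade top S [ 0.4261 -0.2926  0.12  ]
board
[0.5659 0.1008 0.034 ]
[ 0.5716 -0.0781  0.034 ]
[ 0.5177 -0.0795  0.034 ]
[0.5121 0.0992 0.034 ]
[0.6142 0.1112 0.034 ]
[ 0.6209 -0.0879  0.034 ]
scene mouth
[0.565  0.0976 0.034 ]
[ 0.569  -0.0732  0.034 ]
[ 0.5186 -0.0738  0.034 ]
[0.5168 0.0896 0.034 ]
[ 0.2164 -0.5858  0.2416]
[ 0.2942 -0.5569  0.3728] [[ 0.3466 -0.888  -0.3021]
 [-0.938  -0.3285 -0.1107]
 [-0.0009  0.3217 -0.9468]] 273.9220046029157
```

Request:
send_rows(
  motion=[
    [[0.037,-0.0253,0,0],[0.037,-0.0253,0,0],[0.037,-0.0253,0,0],[0.037,-0.0253,0,0],[0.037,-0.0253,0,0],[0.037,-0.0253,0,0],[0.037,-0.0253,0,0],[0.037,-0.0253,0,0]],
  ],
)

```text
clock: 0.9
ee_pos: [0.4247, -0.2921, 0.2422]
eef_rot: [[0.938, 0.346, -0.0], [0.346, -0.938, 0.0], [-0.0, -0.0, -1.0]]
wrist_force: [0.5, -1.2, -0.4]
finger_gap: 0.998
finger_force: 0.0
```

Request:
send_rows(
  motion=[
    [[0,0,0,0.13],[0,0,0,0.13],[0,0,0,0.13],[0,0,0,0.13],[0,0,0,0.13],[0,0,0,0.123],[0,0,0,0],[0,0,0,0]],
  ],
)

```text
clock: 1.7
ee_pos: [0.424, -0.2938, 0.2421]
eef_rot: [[0.915, -0.404, -0.0], [-0.404, -0.915, 0.0], [-0.0, -0.0, -1.0]]
wrist_force: [-0.2, 0.2, 0.4]
finger_gap: 0.998
finger_force: 0.0
```

```bash
python3 - <<'E'
from h import *
np.set_printoptions(precision=4,suppress=True)
o=readout.get_obs();p=cams.camera_params("wrist");im=cams.camera("wrist")
print(o["clock"],o["ee_pos"],o["eef_rot"],o["q"]);
c,s=np.cos(np.radians(156)),np.sin(np.radians(156))
def w(x,y,z):return [.4252+c*x-s*y,-.2927+s*x+c*y,z]
pts=[w(-.006,-.018,.12),w(.006,-.018,.12),w(.006,.018,.12),w(-.006,.018,.12),w(-.04,-.022,.006),w(-.04,.022,.006)]
uv=proj(p,pts);print(uv)
cv2.imwrite("pics/w1.png",cv2.resize(im,(800,600)))
E
```

```text
1.7 [ 0.424  -0.2938  0.2421] [[ 0.9148 -0.404  -0.0004]
 [-0.404  -0.9148  0.0003]
 [-0.0004 -0.0001 -1.    ]] [-0.629   0.2636  1.8691 -0.      1.0094  1.3577]
[[239.4598 182.3476]
 [239.7069 194.0947]
 [276.4777 194.2016]
 [276.7666 182.4574]
 [241.8512 132.8437]
 [275.163  132.9471]]
```

View pics/w1.png

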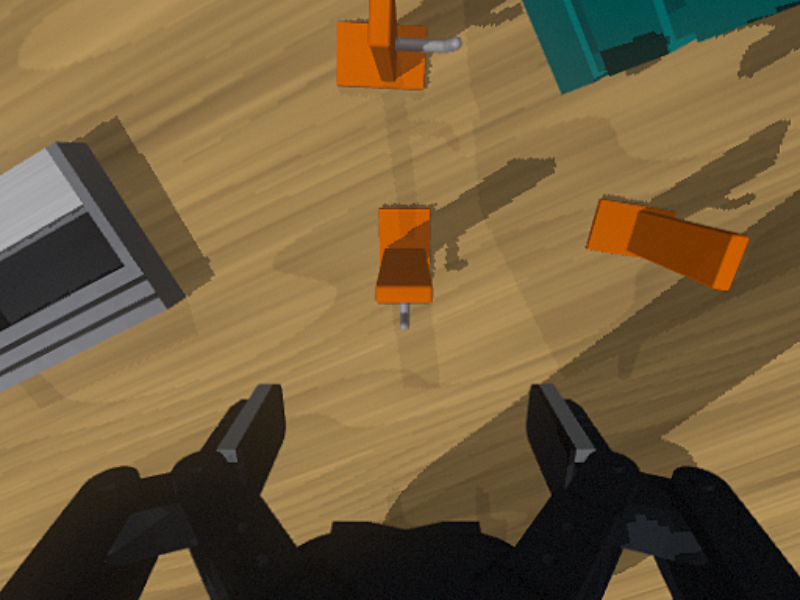

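The wrist picture shows the hook's blade top at (376–433, 286–302) in the 800 px view, within about 1 px of the prediction, and square to the fingers. Descending now.

Request:
send_rows(
  motion=[
    [[0.001,-0.0015,0.02,0],[0,0,0.035,0],[0,0,0.035,0],[0,0,0.03,0],[0,0,0.015,0],[0,0,0.007,0],[0,0,0,0]],
  ],
)

```text
clock: 2.45
ee_pos: [0.4253, -0.2926, 0.0996]
eef_rot: [[0.914, -0.406, -0.001], [-0.406, -0.914, 0.001], [-0.002, -0.0, -1.0]]
wrist_force: [0.5, -0.5, 0.6]
finger_gap: 1.0
finger_force: 0.0
```

Request:
send_rows(
  motion=[
    [[0,0,0,0],[0,0,0,0],[0,0,0,0],[0,0,0,0],[0,0,0,0],[0,0,0,0],[0,0,0,0],[0,0,0,0]],
  ],
  grip=0.025,
  grip_force=50,
)

```text
clock: 3.25
ee_pos: [0.4261, -0.2933, 0.1013]
eef_rot: [[0.914, -0.407, 0.001], [-0.407, -0.914, -0.001], [0.002, 0.0, -1.0]]
wrist_force: [-1.5, -0.4, 5.8]
finger_gap: 0.412
finger_force: 49.9
```

Request:
send_rows(
  motion=[
    [[0,0,-0.01,0],[0,0,-0.03,0],[0,0,-0.03,0],[0,0,-0.02,0],[0,0,0,0],[0,0,0,0]],
  ],
)

```text
clock: 3.85
ee_pos: [0.4256, -0.2928, 0.1906]
eef_rot: [[0.913, -0.407, 0.001], [-0.407, -0.913, -0.001], [0.001, 0.0, -1.0]]
wrist_force: [-0.3, -0.0, -1.2]
finger_gap: 0.41
finger_force: 50.3
```

Request:
send_rows(
  motion=[
    [[0.003,-0.0155,0,0],[0.006,-0.031,0,0],[0.008,-0.0414,0,0],[0.008,-0.0414,0,0],[0.008,-0.0414,0,0],[0.008,-0.0414,0,0],[0.008,-0.0414,0,0],[0.008,-0.0414,0,0]],
  ],
)

```text
clock: 4.65
ee_pos: [0.5974, -0.045, 0.1884]
eef_rot: [[0.913, -0.407, -0.003], [-0.407, -0.913, 0.0], [-0.003, 0.001, -1.0]]
wrist_force: [0.9, -1.9, -0.7]
finger_gap: 0.414
finger_force: 50.3
```

Request:
send_rows(
  motion=[
    [[0.008,-0.0414,0,0],[0.004,-0.0207,0,0],[0.002,-0.0105,0,0],[0,0,0,-0.12],[0,0,0,-0.12],[0,0,0,-0.12],[0,0,0,-0.09],[0,0,0,0]],
  ],
)

```text
clock: 5.45
ee_pos: [0.6389, 0.0127, 0.1895]
eef_rot: [[1.0, 0.03, -0.002], [0.03, -1.0, -0.0], [-0.002, 0.0, -1.0]]
wrist_force: [-0.1, -1.1, -1.5]
finger_gap: 0.409
finger_force: 50.4
```

```bash
cat > look.py <<'E'
from h import *
import sys
np.set_printoptions(precision=4,suppress=True)
o=readout.get_obs();print(o["clock"],o["ee_pos"],o["eef_rot"][:,0],o["wrist_force"],o["finger_gap"],o["finger_force"])
n=sys.argv[1];s=cams.camera("scene");t=cams.camera("top");cv2.imwrite(f"pics/s{n}.png",s);cv2.imwrite(f"pics/t{n}.png",t)
def crop(im,X):
    u,v=X;return cv2.resize(im[v-60:v+60,u-60:u+60],(400,400),interpolation=cv2.INTER_CUBIC)
S=cams.camera_params("scene");T=cams.camera_params("top");g=o["ee_pos"]-[0,0,.06]
q=lambda P,w:np.clip(proj(P,g)[0].astype(int),[60,60],[451,323])
print(q(S,0),q(T,0))
cv2.imwrite(f"pics/c{n}.png",np.hstack([crop(s,q(S,0)),crop(t,q(T,0))]))
E
python3 look.py 2
```

```text
5.45 [0.6389 0.0127 0.1895] [ 0.9995  0.0304 -0.0021] [-0.0636 -1.1236 -1.466 ] 0.4086347783130344 50.37286341190338
[316 208] [216 125]
```

View pics/c2.png

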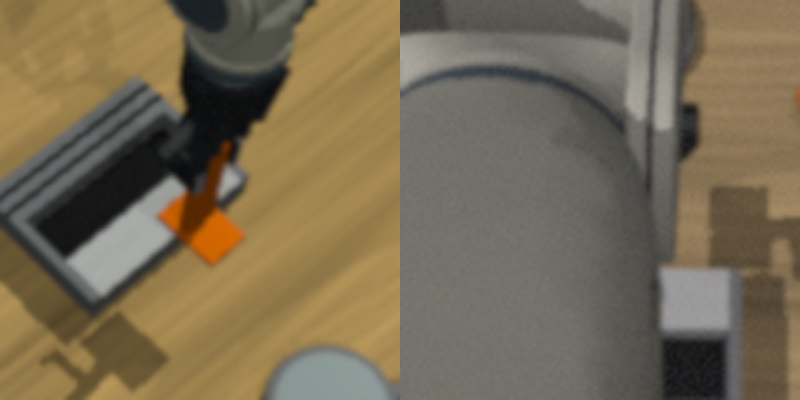

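The hook is held upright over the far edge of the board, with its heel just over the lip. I'll tilt it by pressing the heel on that outer edge at low grip.

Request:
send_rows(
  motion=[
    [[0,0,0.015,0],[0,0,0.02,0],[0,0,0.01,0],[0,0,0.005,0],[0,0,0.003,0],[0,0,0.002,0],[0,0,0,0]],
  ],
  grip_force=25,
)

```text
clock: 6.25
ee_pos: [0.6405, 0.0139, 0.1357]
eef_rot: [[1.0, 0.031, 0.001], [0.031, -1.0, 0.0], [0.001, 0.0, -1.0]]
wrist_force: [-0.5, -0.6, -0.6]
finger_gap: 0.41
finger_force: 50.5
```

Request:
send_rows(
  motion=[
    [[0.003,0,0.002,0],[0.005,0,0.002,0],[0.0055,0,0.002,0],[0.0055,0,0.002,0],[0.0055,0,0.002,0],[0.0055,0,0.002,0],[0,0,0,0]],
  ],
)

```text
clock: 6.95
ee_pos: [0.6713, 0.0149, 0.1245]
eef_rot: [[1.0, 0.031, 0.002], [0.031, -1.0, 0.0], [0.002, 0.0, -1.0]]
wrist_force: [-0.7, 0.4, 4.7]
finger_gap: 0.413
finger_force: 52.7
```

```bash
python3 look.py 3
```

```text
6.95 [0.6713 0.0149 0.1245] [0.9995 0.0308 0.0021] [-0.6988  0.3605  4.7031] 0.4127445282298964 52.687076926231384
[321 225] [217 120]
```

View pics/c3.png

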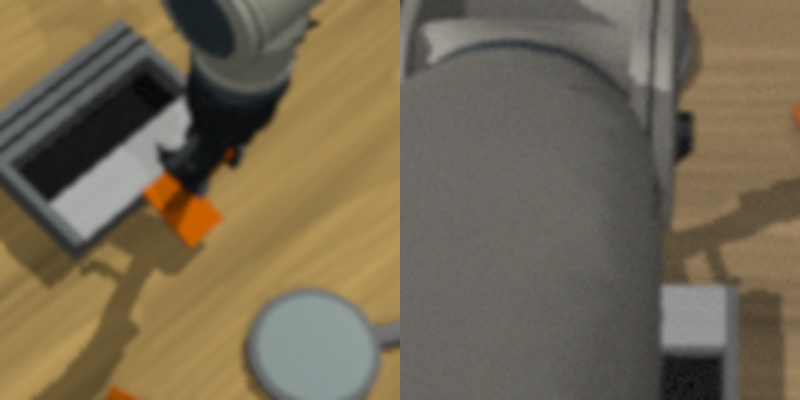

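Request:
send_rows(
  motion=[
    [[0.005,0,0.003,0],[0.005,0,0.003,0],[0.005,0,0.003,0],[0,0,0,0],[0,0,0,0]],
  ],
)

```text
clock: 7.55
ee_pos: [0.6849, 0.0153, 0.1142]
eef_rot: [[1.0, 0.031, 0.0], [0.031, -1.0, -0.0], [0.0, 0.0, -1.0]]
wrist_force: [0.6, -0.1, -0.5]
finger_gap: 0.409
finger_force: 52.5
```

Request:
send_rows(
  motion=[
    [[0,0,-0.015,0],[0,0,-0.03,0],[0,0,-0.03,0],[0,0,-0.01,0],[0,0,0,0],[0,0,0,0]],
  ],
  grip=0.025,
  grip_force=70,
)

```text
clock: 8.15
ee_pos: [0.6843, 0.0153, 0.1986]
eef_rot: [[1.0, 0.031, -0.001], [0.031, -1.0, 0.0], [-0.001, -0.0, -1.0]]
wrist_force: [0.0, -0.3, -1.9]
finger_gap: 0.408
finger_force: 72.4
```

```bash
python3 look.py 4
```

```text
8.15 [0.6843 0.0153 0.1986] [ 0.9995  0.0308 -0.0013] [ 0.0441 -0.3433 -1.91  ] 0.4077330101360172 72.41753339767456
[328 216] [216 105]
```

View pics/c4.png

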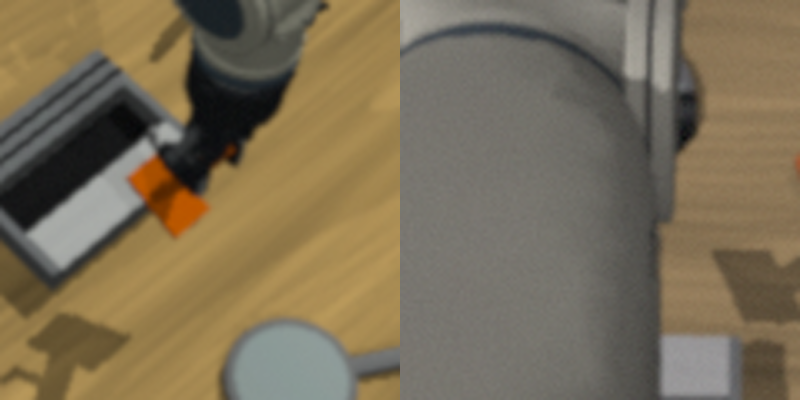

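```bash
cat > tilt.py <<'E'
from h import *
# corners seen in scene px on the foot's world -y side plane; hook frame dir
def side(S,uv,tcp,off):
    bx=np.array([-.9995,-.0308,0]);by=np.array([.0308,-.9995,0])
    o,d=ray(S,uv);t=(off-by@(o-tcp))/(by@d);X=o+d*t-tcp
    return np.array([bx@X,X[2]])*1000
E
python3 - <<'E'
from tilt import *
np.set_printoptions(precision=2,suppress=True)
S=cams.camera_params("scene");tcp=np.array([.6843,.0153,.1986])
f=lambda x,y:(268+(x+.5)/3.333-.5,156+(y+.5)/3.333-.5)
a=side(S,f(175,237),tcp,.022);b=side(S,f(127,178),tcp,.022);c=side(S,f(208,207),tcp,-.022)
d=b-a;print("tongue",a,c,"heel",b,"len",np.hypot(*d),"ang",np.degrees(np.arctan2(d[1],d[0])))
for th in(16,20,24,28):
    r=np.radians(th);u=np.array([np.cos(r),np.sin(r)]);v=np.array([-u[1],u[0]])
    print(th,"pred tongue top",np.array([0,8])-109*v-40*u+6*v,"heel",np.array([0,8])-109*v+28*u+6*v)
E
```

```text
tongue [  4.76 -99.26] [   6.7  -102.41] heel [ 66.03 -76.63] len 65.31588252350144 ang 20.264536660228657
16 pred tongue top [ -10.06 -102.04] heel [ 55.31 -83.29]
20 pred tongue top [  -2.36 -102.47] heel [ 61.54 -79.21]
24 pred tongue top [   5.35 -102.36] heel [ 67.47 -74.71]
28 pred tongue top [  13.04 -101.72] heel [ 73.08 -69.8 ]
```

The hook is tilted about 23–24°, heel up. The tongue-end corners are at (175,237) and (208,207) and the heel corner at (127,178) in the crop. Now moving over the mouth and lowering the tongue in.

Request:
send_rows(
  motion=[
    [[-0.01,0,0,0],[-0.02,0,0,0],[-0.025,0,0,0],[-0.025,0,0,0],[-0.02,0,0,0],[-0.012,0,0,0],[-0.0055,0,0,0],[0,0,0,0]],
  ],
)

```text
clock: 9.05
ee_pos: [0.5672, 0.0116, 0.1992]
eef_rot: [[1.0, 0.031, -0.0], [0.031, -1.0, 0.0], [-0.0, -0.0, -1.0]]
wrist_force: [0.4, 0.5, -1.7]
finger_gap: 0.405
finger_force: 72.4
```

Request:
send_rows(
  motion=[
    [[0,0,0.01,0],[0,0,0.015,0],[0,0,0.01,0],[0,0,0.005,0],[0,0,0,0],[0,0,0,0]],
  ],
)

```text
clock: 9.65
ee_pos: [0.5679, 0.0117, 0.1593]
eef_rot: [[1.0, 0.031, 0.0], [0.031, -1.0, 0.0], [0.0, -0.0, -1.0]]
wrist_force: [-0.2, -0.1, -1.3]
finger_gap: 0.406
finger_force: 72.4
```

```bash
python3 look.py 5
```

```text
9.65 [0.5679 0.0117 0.1593] [0.9995 0.0308 0.0001] [-0.233  -0.1215 -1.2924] 0.4056378127950565 72.40214109420776
[298 197] [216 158]
```

View pics/c5.png

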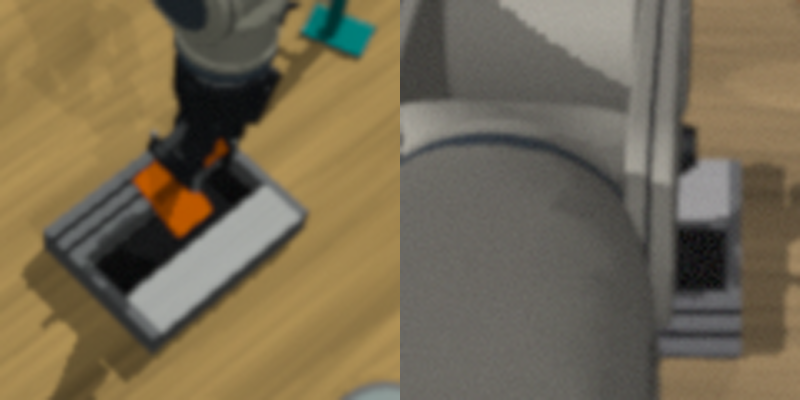

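Tongue edge at crop (180,237)–(213,210) sits inside the mouth, clear of the lip edge. Lowering, then sliding under the lip.

Request:
send_rows(
  motion=[
    [[0,0,0.01,0],[0,0,0.012,0],[0,0,0.008,0],[0,0,0.004,0],[0,0,0.001,0],[0,0,0,0]],
  ],
)

```text
clock: 10.35
ee_pos: [0.5676, 0.0117, 0.1241]
eef_rot: [[1.0, 0.031, -0.0], [0.031, -1.0, 0.0], [-0.0, -0.0, -1.0]]
wrist_force: [0.3, 0.1, -2.3]
finger_gap: 0.406
finger_force: 72.4
```

Request:
send_rows(
  motion=[
    [[0.004,0,0,0],[0.004,0,0.001,0],[0.004,0,0.001,0],[0.004,0,0.001,0],[0.004,0,0.001,0],[0.003,0,0.001,0],[0.003,0,0.001,0],[0,0,0,0]],
  ],
)

```text
clock: 11.15
ee_pos: [0.5939, 0.0125, 0.1182]
eef_rot: [[1.0, 0.031, 0.0], [0.031, -1.0, 0.0], [0.0, 0.0, -1.0]]
wrist_force: [-0.6, 0.7, -1.0]
finger_gap: 0.409
finger_force: 72.4
```

```bash
python3 look.py 6
```

```text
11.15 [0.5939 0.0125 0.1182] [0.9995 0.0308 0.0001] [-0.5818  0.729  -1.0241] 0.40855689424795577 72.4012291431427
[303 209] [217 151]
```

View pics/c6.png

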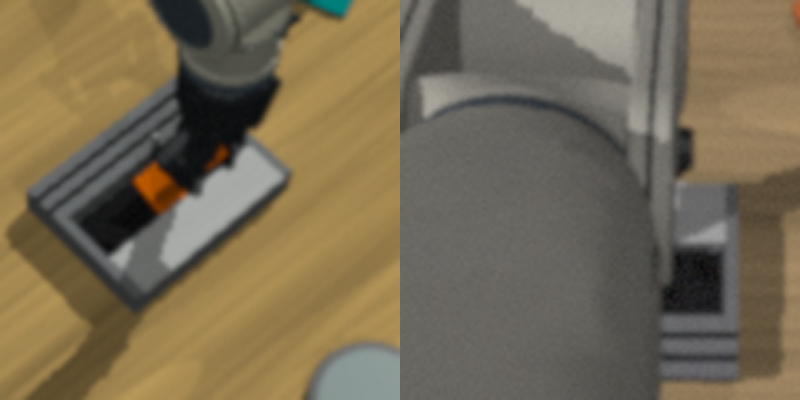

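The tongue is under the lip (foot meets the lip edge near crop (160,212)), with no contact force yet. Next: touch the floor with a light grip, then swing the heel down.

Request:
send_rows(
  motion=[
    [[0.002,0,0,0],[0.002,0,0.001,0],[0,0,0.001,0],[0,0,0.001,0],[0,0,0.001,0],[0,0,0,0]],
  ],
  grip=0.025,
  grip_force=25,
)

```text
clock: 11.85
ee_pos: [0.5979, 0.0126, 0.1149]
eef_rot: [[1.0, 0.031, 0.001], [0.031, -1.0, 0.0], [0.001, -0.0, -1.0]]
wrist_force: [-0.6, -0.3, 4.2]
finger_gap: 0.407
finger_force: 73.3
```

Request:
send_rows(
  motion=[
    [[-0.002,0,0,0],[-0.004,0,0,0],[-0.004,0,0,0],[-0.004,0,0,0],[-0.004,0,0.0005,0],[0,0,0,0]],
  ],
)

```text
clock: 12.45
ee_pos: [0.5808, 0.012, 0.1149]
eef_rot: [[1.0, 0.031, 0.004], [0.031, -1.0, 0.0], [0.004, 0.0, -1.0]]
wrist_force: [3.7, -0.8, 5.8]
finger_gap: 0.41
finger_force: 73.4
```

```bash
python3 look.py 7
```

```text
12.45 [0.5808 0.012  0.1149] [0.9995 0.0307 0.0039] [ 3.6733 -0.7939  5.7688] 0.4102568383734507 73.3844518661499
[300 207] [217 157]
```

View pics/c7.png

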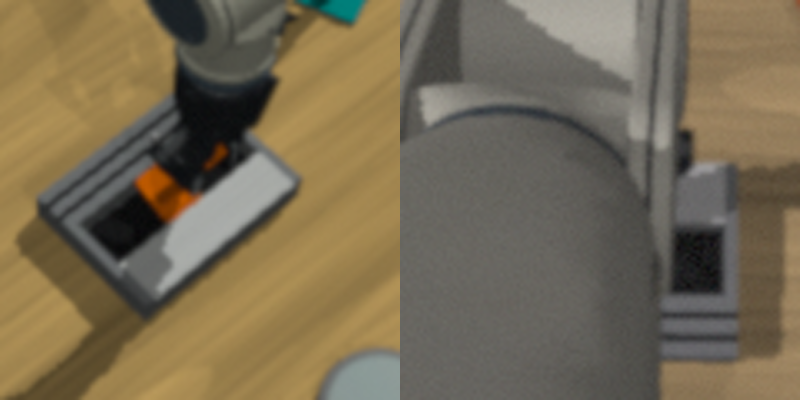

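The foot still shows with its heel corner at crop (135,180), and forces are small (about 6 N). I have no picture views left, so from here I measure with colour masks.

```bash
cat > meas.py <<'E'
from tilt import *
import sys
np.set_printoptions(precision=1,suppress=True)
def meas(im,tcp):
    S=cams.camera_params("scene");h=cv2.cvtColor(im,cv2.COLOR_BGR2HSV)
    m=cv2.inRange(h,(4,150,60),(20,255,255));c=proj(S,tcp-[0,0,.06])[0].astype(int)
    k=np.zeros_like(m);k[c[1]-45:c[1]+45,c[0]-45:c[0]+45]=255;m&=k
    n,l,st,ce=cv2.connectedComponentsWithStats(m)
    for i in range(1,n):
        if st[i,4]>15:print("blob",st[i],ce[i])
    i=1+np.argmax(st[1:,4]);ys,xs=np.where(l==i)
    A=np.c_[xs,ys];hull=cv2.convexHull(A.astype(np.int32))
    print("quad",cv2.approxPolyDP(hull,2,True)[:,0].tolist())
    L=A[xs<=xs.min()+1].mean(0)-[.3,0];r=side(S,L,tcp,.022)
    print("left corner",L,"rel tcp (x,z)",r)
    bx=np.array([-.9995,-.0308,0]);C=np.array([.542,.0107,0])
    print("heel board x",1e3*bx@(tcp-C)+r[0],"z",1e3*tcp[2]+r[1])
if __name__=="__main__":
    if len(sys.argv)>1:
        im=cv2.imread(sys.argv[1]);tcp=np.array(eval(sys.argv[2]))
    else:
        o=readout.get_obs();print(o["clock"],1e3*o["ee_pos"],o["wrist_force"]);tcp=o["ee_pos"];im=cams.camera("scene")
    meas(im,tcp)
E
python3 meas.py pics/s6.png [.5939,.0125,.1182]; python3 meas.py pics/s7.png [.5808,.012,.1149]
python3 -c "
import numpy as np
for th in(0,6,12,16,20,24):
    r=np.radians(th);u=np.array([np.cos(r),np.sin(r)]);v=np.array([-u[1],u[0]]);print(th,np.array([0,8])-103*v+28*u)"
```

```text
blob [305 193   6   7  21] [307.9 196. ]
blob [282 197  17  16 142] [289.6 204.7]
quad [[298, 206], [289, 212], [282, 203], [289, 197]]
left corner [282.5 203.4] rel tcp (x,z) [ 66.6 -80.5]
heel board x 14.662894450537635 z 37.661975137107234
blob [302 190   6   8  24] [304.6 193.5]
blob [280 196  19  18 170] [288.5 204.4]
quad [[298, 206], [289, 213], [280, 202], [287, 196]]
left corner [280.5 202. ] rel tcp (x,z) [ 62.1 -79.5]
heel board x 23.255267103069166 z 35.42506524441636
0 [ 28. -95.]
6 [ 38.61304479 -91.50895825]
12 [ 48.80303697 -86.92767553]
16 [ 55.30597514 -83.29210872]
20 [ 61.53946814 -79.21177593]
24 [ 67.47314705 -74.70655613]
```

Request:
send_rows(
  motion=[
    [[-0.001,0,0.0005,0],[-0.001,0,0,0]],
  ],
  grip=0.034,
  grip_force=20,
)

```text
clock: 12.75
ee_pos: [0.5802, 0.012, 0.1149]
eef_rot: [[1.0, 0.031, 0.006], [0.031, -1.0, 0.0], [0.006, 0.0, -1.0]]
wrist_force: [8.3, -0.4, 7.7]
finger_gap: 0.405
finger_force: 73.6
```

Request:
send_rows(
  motion=[
    [[-0.003,0,0,0],[-0.004,0,0.0005,0],[-0.004,0,0.0005,0],[-0.004,0,0.0005,0],[0,0,0,0]],
  ],
)

```text
clock: 13.25
ee_pos: [0.5656, 0.0115, 0.1138]
eef_rot: [[1.0, 0.03, 0.008], [0.03, -1.0, 0.0], [0.008, 0.0, -1.0]]
wrist_force: [7.4, 0.3, 10.1]
finger_gap: 0.408
finger_force: 74.4
```

```bash
python3 meas.py
```

```text
13.25 [565.6  11.5 113.8] [ 7.4  0.3 10.1]
blob [297 187   8  13  46] [299.9 192.2]
blob [280 197  20  17 189] [289.  204.6]
quad [[299, 205], [289, 213], [280, 202], [288, 197], [297, 201]]
left corner [280.3 203. ] rel tcp (x,z) [ 47.3 -85.1]
heel board x 23.71793524058016 z 28.71235830663221
```

Request:
send_rows(
  motion=[
    [[-0.0035,0,0.0005,0],[-0.0035,0,0.001,0],[-0.0035,0,0.001,0],[-0.0035,0,0.001,0],[-0.0035,0,0.001,0],[0,0,0,0]],
  ],
)

```text
clock: 13.9
ee_pos: [0.5475, 0.0109, 0.1093]
eef_rot: [[1.0, 0.03, 0.006], [0.03, -1.0, 0.0], [0.006, 0.0, -1.0]]
wrist_force: [3.4, 1.0, 13.8]
finger_gap: 0.407
finger_force: 76.2
```

```bash
python3 meas.py
```

```text
13.9 [547.5  10.9 109.3] [ 3.4  1.  13.8]
blob [280 184  20  30 279] [291.  201.1]
quad [[288, 213], [280, 203], [298, 184], [299, 205]]
left corner [280.4 204.3] rel tcp (x,z) [ 28.6 -88.1]
heel board x 23.08363499414175 z 21.182769466085546
```

Request:
send_rows(
  motion=[
    [[-0.002,0,0.0005,0],[-0.002,0,0.0005,0],[-0.001,0,0.001,0],[0,0,0.001,0],[0,0,0,0]],
  ],
)

```text
clock: 14.45
ee_pos: [0.5431, 0.0108, 0.1077]
eef_rot: [[1.0, 0.03, 0.007], [0.03, -1.0, 0.0], [0.007, 0.0, -1.0]]
wrist_force: [-1.1, 0.1, 28.5]
finger_gap: 0.409
finger_force: 78.6
```

```bash
python3 meas.py; python3 - <<'E'
from h import *
o=readout.get_obs();w=cams.camera_params("wrist");im=cams.camera("wrist");cv2.imwrite("pics/w8.png",im)
h=cv2.cvtColor(im,cv2.COLOR_BGR2HSV);m=cv2.inRange(h,(4,150,60),(20,255,255))
n,l,st,ce=cv2.connectedComponentsWithStats(m)
for i in range(1,n):
    if st[i,4]>40:
        ys,xs=np.where(l==i);q=cv2.approxPolyDP(cv2.convexHull(np.c_[xs,ys].astype(np.int32)),2,True)[:,0].tolist();print(st[i],q)
tcp=o["ee_pos"];bx=np.array([-.9995,-.0308,0]);by=np.array([.0308,-.9995,0]);e=np.array([0,0,1])
for th in(0,4,8):
    r=np.radians(th);u=np.cos(r)*bx+np.sin(r)*e;v=-np.sin(r)*bx+np.cos(r)*e;O=tcp+.008*e-.109*v
    print(th,proj(w,[O-.04*u+.022*by+.006*v,O-.04*u-.022*by+.006*v,O-.006*u+.018*by+.12*v,O-.006*u-.018*by+.12*v,O+.006*u+.018*by+.12*v]).round().tolist())
E
```

```text
14.45 [543.1  10.8 107.7] [-1.1  0.1 28.5]
blob [280 183  20  31 292] [290.9 200.8]
quad [[288, 213], [280, 203], [297, 183], [299, 205]]
left corner [280.3 204.5] rel tcp (x,z) [ 24.4 -88. ]
heel board x 23.339444170747324 z 19.762403188271264
[ 223  177   74  112 6623] [[295, 287], [224, 286], [223, 269], [234, 177], [284, 177], [296, 271]]
0 [[286.0, 154.0], [233.0, 154.0], [298.0, 269.0], [222.0, 269.0], [296.0, 289.0]]
4 [[285.0, 162.0], [234.0, 162.0], [297.0, 267.0], [222.0, 267.0], [297.0, 289.0]]
8 [[285.0, 170.0], [234.0, 170.0], [297.0, 265.0], [223.0, 265.0], [297.0, 288.0]]
```

Request:
send_rows(
  motion=[
    [[0,0,-0.001,0],[0,0,-0.0007,0],[0.002,0,0,0],[0.003,0,0,0],[0.003,0,0,0],[0.001,0,0,0],[0,0,0,0]],
  ],
)

```text
clock: 15.25
ee_pos: [0.5456, 0.0109, 0.1085]
eef_rot: [[1.0, 0.031, -0.007], [0.031, -1.0, -0.0], [-0.007, 0.0, -1.0]]
wrist_force: [-17.4, -1.8, 42.1]
finger_gap: 0.41
finger_force: 80.2
```

```bash
cat > wr.py <<'E'
from h import *
o=readout.get_obs();w=cams.camera_params("wrist");im=cams.camera("wrist")
h=cv2.cvtColor(im,cv2.COLOR_BGR2HSV);m=cv2.inRange(h,(4,150,60),(20,255,255))
n,l,st,ce=cv2.connectedComponentsWithStats(m)
for i in range(1,n):
    if st[i,4]>40:
        ys,xs=np.where(l==i);print(st[i],cv2.approxPolyDP(cv2.convexHull(np.c_[xs,ys].astype(np.int32)),2,True)[:,0].tolist())
tcp=o["ee_pos"];print(o["clock"],tcp.round(4),o["wrist_force"].round(1))
E
python3 meas.py;python3 wr.py
```

```text
15.25 [545.6  10.9 108.5] [-17.4  -1.8  42.1]
blob [280 184  20  30 287] [291. 201.]
quad [[288, 213], [280, 203], [298, 184], [299, 205]]
left corner [280.3 204.5] rel tcp (x,z) [ 27.  -88.8]
heel board x 23.362444219855313 z 19.703266251940292
[ 223  179   74  109 6499] [[295, 287], [224, 286], [223, 268], [234, 179], [285, 179], [296, 271]]
15.3 [0.5456 0.0109 0.1085] [-17.   -1.   42.4]
```

Request:
send_rows(
  motion=[
    [[0,0,-0.001,0],[0,0,-0.001,0],[0,0,-0.001,0],[0,0,0,0]],
  ],
)

```text
clock: 15.75
ee_pos: [0.5478, 0.0111, 0.1085]
eef_rot: [[1.0, 0.031, -0.002], [0.031, -1.0, -0.0], [-0.002, -0.0, -1.0]]
wrist_force: [-0.1, 0.5, -0.2]
finger_gap: 0.407
finger_force: 74.8
```

```bash
python3 meas.py;python3 wr.py
```

```text
15.75 [547.8  11.1 108.5] [-0.1  0.5 -0.2]
blob [280 184  20  30 276] [291.4 201.2]
quad [[288, 213], [280, 205], [298, 184], [299, 205]]
left corner [280.4 205.1] rel tcp (x,z) [ 28.5 -92. ]
heel board x 22.711380407951665 z 16.418540258877016
[ 223  182   74  106 6345] [[294, 287], [224, 286], [223, 268], [234, 182], [284, 182], [296, 271]]
15.8 [0.5479 0.0111 0.1084] [-3.  -1.4  2.5]
```

Request:
send_rows(
  motion=[
    [[0.002,0,0,0],[0.002,0,0,0],[0,0,0.001,0],[0,0,0,0]],
  ],
)

```text
clock: 16.25
ee_pos: [0.5535, 0.0112, 0.1082]
eef_rot: [[1.0, 0.031, 0.001], [0.031, -1.0, 0.0], [0.001, -0.0, -1.0]]
wrist_force: [-0.8, -0.3, 3.7]
finger_gap: 0.405
finger_force: 75.6
```

```bash
python3 meas.py;python3 wr.py
```

```text
16.25 [553.5  11.2 108.2] [-0.8 -0.3  3.7]
blob [281 185  21  29 253] [292.3 201.5]
quad [[299, 185], [299, 205], [288, 213], [281, 205]]
left corner [281.3 206. ] rel tcp (x,z) [ 30.  -91.8]
heel board x 18.539974901344593 z 16.446826893615537
[ 223  189   73   99 5892] [[294, 287], [224, 286], [223, 269], [234, 189], [284, 189], [295, 265]]
16.3 [0.5535 0.0112 0.1082] [-1.3  0.4  4. ]
```

Request:
send_rows(
  motion=[
    [[0,0,0,0],[0,0,0,0],[0,0,0,0],[0,0,0,0],[0,0,0,0],[0,0,0,0],[0,0,0,0],[0,0,0,0]],
  ],
  grip=0.07,
)

```text
clock: 17.15
ee_pos: [0.5531, 0.0112, 0.108]
eef_rot: [[1.0, 0.031, 0.0], [0.031, -1.0, 0.0], [0.0, -0.0, -1.0]]
wrist_force: [1.0, -0.4, 0.3]
finger_gap: 0.818
finger_force: 0.0
```

```bash
python3 meas.py;python3 wr.py
```

```text
17.15 [553.1  11.2 108. ] [ 1.  -0.4  0.3]
blob [281 185  20  29 274] [292.2 200.9]
quad [[298, 185], [299, 205], [288, 213], [281, 205]]
left corner [281.3 206. ] rel tcp (x,z) [ 29.6 -91.5]
heel board x 18.520788872048744 z 16.496766422294584
[ 223  189   73  103 6080] [[293, 291], [225, 290], [223, 273], [234, 189], [284, 189], [295, 273]]
17.2 [0.5531 0.0112 0.108 ] [0.4 0.  0.4]
```

Request:
send_rows(
  motion=[
    [[0,0,-0.01,0],[0,0,-0.03,0],[0,0,-0.04,0],[0,0,-0.04,0],[0,0,-0.02,0],[0,0,0,0],[0,0,0,0],[0,0,0,0]],
  ],
)

```text
clock: 18.05
ee_pos: [0.5522, 0.0112, 0.247]
eef_rot: [[1.0, 0.031, -0.002], [0.031, -1.0, 0.0], [-0.002, -0.0, -1.0]]
wrist_force: [0.2, -0.7, 0.1]
finger_gap: 0.815
finger_force: 0.0
```

```bash
python3 - <<'E'
from h import *
np.set_printoptions(precision=1,suppress=True)
o=readout.get_obs();print(o["clock"],o["ee_pos"]*1e3)
bx=np.array([-.9995,-.0308,0]);by=np.array([.0308,-.9995,0]);e=np.array([0,0,1]);C=np.array([.542,.0107,.008])
for n in("wrist","scene"):
    P=cams.camera_params(n);im=cams.camera(n)
    h=cv2.cvtColor(im,cv2.COLOR_BGR2HSV);m=cv2.inRange(h,(4,150,60),(20,255,255))
    c=proj(P,C+[0,0,.08])[0].astype(int);k=np.zeros_like(m);a=45 if n=="scene" else 90
    k[max(0,c[1]-a):c[1]+a,max(0,c[0]-a):c[0]+a]=255;m&=k
    N,l,st,ce=cv2.connectedComponentsWithStats(m)
    for i in range(1,N):
        if st[i,4]>30:
            ys,xs=np.where(l==i);print(n,st[i],cv2.approxPolyDP(cv2.convexHull(np.c_[xs,ys].astype(np.int32)),1.2,True)[:,0].tolist())
    O=C-.010*bx
    pts=[O+x*bx+y*by+z*e for x,y,z in((-.006,.018,.12),(-.006,-.018,.12),(.006,.018,.12),(.006,-.018,.12),(.028,.022,.006),(.028,.022,0),(.028,-.022,.006))]
    print("pred upright",proj(P,pts).tolist())
E
```

```text
18.05 [552.2  11.2 247. ]
wrist [ 241  154   37   43 1415] [[276, 196], [241, 194], [243, 154], [275, 154], [277, 183]]
pred upright [[278.66633774345047, 184.23422463100565], [240.97400648444727, 184.2323505536453], [278.381883392342, 196.0651279712175], [241.24004184573369, 196.06399427026457], [275.4701027231014, 183.3342041096729], [275.23110632158057, 182.08786496161795], [243.79456320509792, 183.33262472917855]]
scene [281 185  20  29 305] [[299, 185], [299, 205], [288, 213], [281, 207], [281, 205], [290, 191]]
pred upright [[292.1714260575747, 193.851781870919], [300.9458575435525, 186.82492849367188], [289.30123588246744, 191.23896513970013], [298.0749881277314, 184.25900113978437], [281.3681690800775, 206.53075559472578], [281.28300900365815, 207.47425562844708], [291.41439505706717, 198.44989698635905]]
```

```bash
python3 - <<'E'
from h import *
P=cams.camera_params("wrist");im=cams.camera("wrist");h=cv2.cvtColor(im,cv2.COLOR_BGR2HSV);m=cv2.inRange(h,(4,150,60),(20,255,255))
m[:,:230]=0;m[:,290:]=0;m[:140]=0;m[210:]=0
xs=np.arange(245,274);b=[np.where(m[:,x])[0].max() for x in xs]
for x0 in(0,1):
    f=np.polyfit(xs,b,1)
p=[plane(P,(x,np.polyval(f,x)),.128) for x in(245,273)];d=p[1]-p[0];print("blade edge deg",np.degrees(np.arctan2(d[1],d[0])),b)
g=cv2.cvtColor(im,cv2.COLOR_BGR2GRAY).astype(float)
t=[np.where(m[:,x])[0].min() for x in xs]; f=np.polyfit(xs,t,1);p=[plane(P,(x,np.polyval(f,x)),.034) for x in(245,273)];d=p[1]-p[0];print("lip edge deg",np.degrees(np.arctan2(d[1],d[0])),t, p[0])
E
```

```text
blade edge deg -88.32267031615312 [np.int64(196), np.int64(196), np.int64(196), np.int64(196), np.int64(196), np.int64(196), np.int64(196), np.int64(196), np.int64(196), np.int64(196), np.int64(196), np.int64(196), np.int64(195), np.int64(195), np.int64(195), np.int64(196), np.int64(196), np.int64(196), np.int64(196), np.int64(196), np.int64(196), np.int64(196), np.int64(196), np.int64(196), np.int64(196), np.int64(196), np.int64(196), np.int64(196), np.int64(196)]
lip edge deg -88.230647160128 [np.int64(154), np.int64(154), np.int64(154), np.int64(154), np.int64(154), np.int64(154), np.int64(154), np.int64(154), np.int64(154), np.int64(154), np.int64(154), np.int64(154), np.int64(154), np.int64(154), np.int64(154), np.int64(154), np.int64(154), np.int64(154), np.int64(154), np.int64(154), np.int64(154), np.int64(154), np.int64(154), np.int64(154), np.int64(154), np.int64(154), np.int64(154), np.int64(154), np.int64(154)] [0.56841226 0.03010504 0.034     ]
```

Square to within about 0.1°, upright, with the tongue under the lip and the gripper clear.

```bash
python3 -c "
from station import arm;print(arm.hand_in())"
```

```text
the job is handed in; nothing more can be done
None
```

The orange hook nearest the base is seated in the board's groove with its tongue under the lip. My last images showed it upright, square to the groove and let go; the job was handed in at about 18 s, and the verdict was not shown.

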